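Unlock the jar rack and take out the wide jar

ROBOT

A 6-joint arm with a two-finger parallel gripper is mounted at the origin on the work surface. World frame = base frame: x ahead of the robot, y to its left, z up, the work surface at z = 0. Lengths are in mm, angles in rad, forces in N, time in s.
With the tool pointing down it reaches from about 400 to 825 mm from the base axis. Payload 7 kg.
Tool frame: the origin (TCP) lies at the very end of the fingers, on their centre line; the grasp point (between the pads) lies 19 mm behind it (grasp_offset is the distance from the TCP to the grasp point, in mm); z points along the fingers, y is the line along which they close (so a half turn about z gives the same grasp; the last joint's range is limited). The gripper opens to 85 mm and grips with 20 to 120 N. Pads are 22 mm wide; open, the fingers measure 114 mm over their backs; the gripper's body (76 mm by 85 mm) begins 54 mm behind the grasp point. The pads swing forward as they close: fully open they stand 13 mm farther back than shut.
Start: joints at [1.538, 0.359, 0.012, 0, -1.224, -0.288], TCP at [212.853, 640.538, 231.302] pointing down, gripper open.
Joint ranges: [-3.07, 3.07], [-1.43, 2.12], [-1.02, 1.25], [-3.03, 1.67], [-3.05, -0], [-3.03, 3.03]. Speed limits (rad/s): [2.39, 2.39, 3.01, 3.14, 3.14, 3.14].

INTERFACE

Orientations are given as a unit quaternion [x, y, z, w].
In Python, from plant import state, read_camera, camera_model, finish_job, grasp_offset gives the robot as it stands. The module is installed in compiled form; this text tells all that it offers.
- The arm moves only by the tool carry_out, never from a script. Its argument "series" is a list that holds one entry, the list of rows, each a list of 5 numbers: the shift along the tool's x, y, z scaled (see below), then the turn about the tool's z scaled (see below), then the closure, from 0 (fully open) to 1 (shut). A call has 1 to 8 rows; each row is the pose to reach, as a shift and turn from the pose commanded when the call began, along the tool's axes at that moment; what a row does not reach only later rows make up. The controller multiplies each number of a shift by 400 mm and each number of a turn by 90 degrees. A row lasts 1/8 s, in which the tool goes at most 62.5 mm and 10.7 degrees, less where a joint would pass 70% of its speed; a pose out of reach is approached as far as the arm can. A call with a number of a shift or a turn outside -1 to 1 is refused whole. A call with a gripper value outside its range is refused whole. The fingers move at their own pace and stop on an object; the grip force is fixed at half the most. Time passes only in rows, so rows that repeat a pose let the fingers close. It gives the time, the measured TCP pose, the force, the opening and the grip force at its end, in the units of the state.
- state(): the state, without advancing time (a new reading comes with each control period).
- read_camera(name): name is "scene" or "top"; returns the picture (384x512x3 uint8, blue, green, red); there is no depth.
- camera_model(name): a dict with "fx", "fy", "cx", "cy" (pixels), "position" and "attitude" of the camera in the world. Camera axes: x right, y down, z forward; pixel columns grow to the right and rows downward; lengths in mm; the calibration is good to about 2 mm. A picture is of the moment at which its call begins. camera_model takes no time and is no camera call.
- finish_job(): hands the job in; it is judged then, once.
The state is a dict: "clock": time; "q": joint angles; "dq": joint speeds; "joint_torque": joint torques, N m; "position": TCP position; "tool_rot": TCP orientation; "contact_force": force on the tool from outside, world axes, zero at the start; "wrist_torque": the same for the moment, N m; "gripper_width": finger opening in mm; "finger_force": force on a finger pad.
Only numpy, scipy, OpenCV 4.12 (cv2) and the standard library are available. Lean on these libraries where they do the work, as an engineer would, in place of code of your own. Each camera call takes 0.05 s, during which the arm holds its last target. There are 200 camera calls.

TASK

The clear hold-down cover over the jar rack is held shut by a small lock slide: push the lock slide all the way back, slide the cover fully open along its track, then lift the wider of the two jars that stood under it up over the rack's front rail and stand it gently, upright, in the middle of the round cork mat. Leave the cover open and the lock back, let go of the jar, and leave everything else where it is.

Things in the scene. Friction and masses are not known exactly. Their poses are not given: they have to be found in the camera images.
- rack: Fixed plywood jar rack, 462 mm long (its y), 110 mm deep (its x). Origin: centre of its underside; -x is its front (robot side), +y its left seen from the robot. Floor 8 mm thick. Front retaining rail at x = -48 mm, back rail at +48 mm, tops 38 mm above the table. End panels at y = +-225 mm, 38 mm high (103 mm at the back). Track bar along the back: x 45 to 75 mm, top 111 mm.
- lock (a joint): Lock slide, m: 0 (up to 0.004 at the start) = locked, 0.040 = fully back at its stop. Moves along the rack's +x (away from the robot) and stays where left; takes about 3 N. While below 0.035 its bolt stands in the cover's way.
- lock_tab (a point): Middle of the top edge (144 mm above the table) of the lock slide's upright steel thumb tab: 24 mm wide (rack y), 8 mm thick (rack x), 24 mm high, on a flat bolt plate 50 x 24 x 8 mm that reaches 27 mm in front of it. Locked: at x = 62, y = -15 mm in the rack's frame; travels with the lock. Push its front face from above with closed fingertips.
- cover (a joint): Clear hold-down cover, m: 0 (up to 0.001 at the start) = shut over the two jars, 0.195 = fully open at its stop. Slides along the rack's -y (to the right seen from the robot) and stays where left; takes about 3 N. Cannot move while locked.
- cover_tab (a point): Middle of the top edge (143 mm above the table) of the cover's upright aluminium tab: 45 mm long (rack x), 8 mm thick (rack y), 23 mm high. Shut: at x = 0, y = 90 mm in the rack's frame, mid-cover; travels with it. Push its +y face with closed fingertips. Cover: 180 mm long (y), rack x -45 to 70 mm, underside 112 mm, edging's top 120 mm above the table.
- jar_center (a point): The wide jar: glass screw jar, steel lid, 52 mm in diameter, 90 mm high, about 0.25 kg; point at its centre, half-way up. It stands in the rack (base 8 mm above the table) under the cover at about x = 0, y = 62 or 147 mm in the rack's frame. Best gripped in its upper half from above, fingers on its left and right (rack y), where 30 mm or more is free each side.
- slim_jar_center (a point): The other jar under the cover, not to be moved: 36 mm in diameter, 92 mm high, point at its centre half-way up.
- mat_center (a point): Round cork mat fixed on the table in front of the rack, 90 mm in diameter, 4 mm thick; point at the centre of its top face, 4 mm above the table.
- can: Closed can in the rack's uncovered right half, 60 mm in diameter, 75 mm high (the cover passes over it); origin under its centre. Not to be moved.
- hammer: Bystander: hammer lying behind the rack.
- screwdriver: Bystander: screwdriver lying on the left.
- wrench: Bystander: wrench lying on the right.
- tape: Bystander: tape measure, 75 x 40 x 65 mm, on the left.
- parts_tray: Bystander: open black parts tray, 160 x 110 x 45 mm, on the right.
There are look-alikes about, which are no part of the job. There is more than one size of the part that bears mat_center; the job needs the middle-sized.

How it is judged (in metres and radians):
On the way, in this order (a step that is already met when the one before it is completed fails the run):
1. the lock slide is pushed back clear of the cover (value of joint lock above 0.035 m), for 0.1 s.
2. the cover is slid fully open (value of joint cover above 0.185 m), for 0.1 s.
At the end, for the whole second after the job is handed in: The wide jar stands upright (within 0.1 rad) and at rest on the cork mat, its centre within 25 mm of the mat's centre, released; the cover is open (joint above 0.18 m) and the lock slide back (above 0.033 m) (horizontal distance between jar_center and mat_center below 0.025 m and z of jar_center in the frame of mat_center between 0.041 and 0.049 m and angle between jar_center's own z axis and vertical below 0.1 rad and linear speed of jar below 0.02 m/s and value of joint cover above 0.18 m and value of joint lock above 0.033 m); the robot touches nothing.
It fails at once if the jar is dropped (moves faster than 0.6 m/s while nothing holds it) (linear speed of jar above 0.6 m/s and contact force between jar and the fingers below 0.1 N).
It fails at once if the jar is taken out over the back of the rack (x of jar_center in the frame of rack above 0.06 m).
It fails at once if another jar, the can, a tool, the tape measure or the parts tray is moved by more than 30 mm (distance of any of slim_jar_center, can, hammer, screwdriver, wrench, tape, parts_tray from where it was at the start of the episode above 0.03 m).
It also fails if it takes over 64 s, if anything falls off the work surface, if the arm or the gripper's body presses on something with over 40 N, if the wrist force passes 120 N, or if a joint passes its speed limit or range.

## Working session

There is one attempt and no reset: what is moved stays moved. The work goes in short steps, Python scripts to look and compute and a tool call to move; the robot and the scene stay as the last step left them, time stands still between calls to the robot, and variables do not carry over. Pictures are saved under pics/ and viewed, at most 10 in all, crops included, and the job is handed in when it is done.

Besides the shell and the picture viewer there is one more tool, called after "Request:" as name([rows], argument=value, ...), one row to a line, values as JSON. carry_out: Moves the arm, as the interface text tells. Shifts and turns lie within -1 to 1; 1 stands for 400 mm of shift or 90 degrees of turn. Its arguments: {"type":"object","properties":{"series":{"type":"array"}},"required":["series"]}

```bash
mkdir -p pics
cat > h.py <<'E'
import numpy as np, cv2
from plant import *
from scipy.spatial.transform import Rotation as R
def cam(n):
    m=camera_model(n); a=np.array(m["attitude"],float)
    Rm=R.from_quat(a).as_matrix() if a.size==4 else a.reshape(3,3)
    return m,Rm,np.array(m["position"],float)
def ray(n,u,v,z):
    m,Rm,p=cam(n); d=Rm@np.array([(u-m["cx"])/m["fx"],(v-m["cy"])/m["fy"],1]); return p+d*(z-p[2])/d[2]
def proj(n,X):
    m,Rm,p=cam(n); c=Rm.T@(np.array(X)-p); return c[0]/c[2]*m["fx"]+m["cx"],c[1]/c[2]*m["fy"]+m["cy"]
E
python3 - <<'E'
from h import *
for n in("top","scene"):
    cv2.imwrite(f"pics/{n}0.png",cv2.resize(read_camera(n),(768,576),interpolation=cv2.INTER_CUBIC)); print(camera_model(n))
print(state())
E
```

```text
{'fx': 367.9138313520189, 'fy': 367.9138313520189, 'cx': 262.12247155748634, 'cy': 186.1377810549619, 'position': array([ 310.69354572,  -23.41735301, 1331.89093723]), 'attitude': array([-0.70274934,  0.70494168, -0.06968339,  0.06591526])}
{'fx': 498.653920654417, 'fy': 498.653920654417, 'cx': 256.8113669051464, 'cy': 186.78931820445567, 'position': array([1648.51121594,   38.66218022,  828.11965983]), 'attitude': array([ 0.5989707 ,  0.63695371, -0.35397762, -0.33199989])}
{'clock': 0.1, 'q': array([ 1.53809693e+00,  3.59301046e-01,  1.11547752e-02, -3.29321507e-04,
       -1.22411758e+00, -2.88094883e-01]), 'dq': array([ 4.77139660e-05, -2.63879246e-03,  2.44592111e-03,  1.89653922e-03,
        2.61113012e-04, -6.60223706e-04]), 'joint_torque': array([-1.73038923e-03, -5.84763765e+01,  2.94107956e+01,  6.95463181e+00,
       -3.13106102e-03,  2.96122082e-06]), 'position': array([212.72654225, 640.13976153, 230.46470032]), 'tool_rot': array([ 9.87154701e-01, -1.59765559e-01, -6.01177122e-05,  7.47502576e-04]), 'contact_force': array([0.3657661 , 0.38682433, 0.25799763]), 'wrist_torque': array([ 0.01685297, -0.03982198, -0.0133594 ]), 'finger_force': 0.0, 'gripper_width': 85.2098183532727}
```

View pics/top0.png

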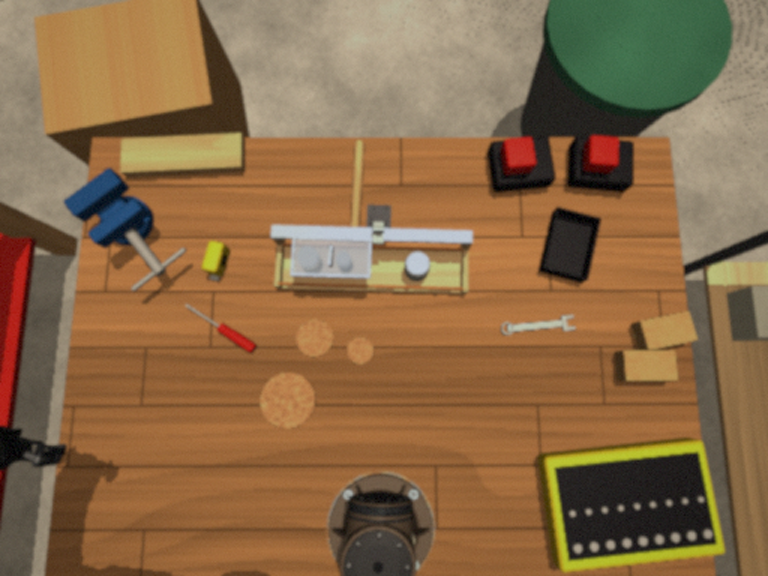

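View pics/scene0.png

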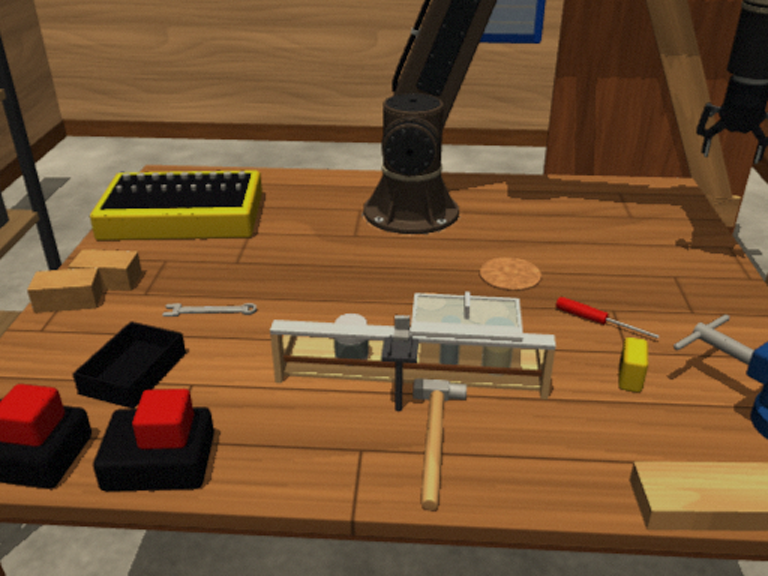

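The top view (×1.5) shows the track bar from (272,234) to (472,237), the lock tab near (378,228) and the cover tab near (331,256). The wide jar is on the left at (311,262), the slim jar at (345,262), and the middle mat at (315,338). The scene view agrees.

```bash
cat > m.py <<'E'
from h import *
im=np.mean([read_camera("top").astype(float) for _ in range(4)],0).astype(np.uint8)
hsv=cv2.cvtColor(im,cv2.COLOR_BGR2HSV); H,S,V=cv2.split(hsv)
# mats: orange, brighter than table
x0,y0=170,135
crop=im[y0:200,x0:325]; cv2.imwrite("pics/crop1.png",cv2.resize(crop,None,fx=5,fy=5,interpolation=cv2.INTER_CUBIC))
for (u,v) in((210,225),(240,233),(190,266),(230,240),(185,158),(250,157),(207,175)): print((u,v),im[v,u],hsv[v,u])
np.save("top.npy",im)
# bar columns profile
for u in(190,200,220,240,270,290,308):
    print(u,V[145:168,u],S[145:168,u])
E
python3 m.py
```

```text
(210, 225) [ 80 134 189] [ 15 147 189]
(240, 233) [ 79 133 189] [ 15 148 189]
(190, 266) [ 77 128 185] [ 14 149 185]
(230, 240) [ 52  93 141] [ 14 161 141]
(185, 158) [136 139 135] [ 68   7 139]
(250, 157) [156 175 170] [ 38  28 175]
(207, 175) [174 171 167] [103  10 174]
190 [170 167 160 166 175 183 194 203 204 203 203 202 187 152 128 132 127 115
 106 114 134 139 137] [162 157 159 147  95  32   7  16  19  15  16  16  12   5  82 149 161 162
 161 141 128 127 127]
200 [169 170 169 168 172 180 193 204 204 204 205 205 205 201 184 179 180 175
 165 164 170 171 173] [161 161 158 153 113  40   7  16  16  16  19  20  19  16   3  21  28  20
  14   9   5   3   7]
220 [173 169 168 164 167 176 187 206 209 210 211 211 211 206 192 177 182 173
 168 186 191 188 184] [158 161 159 163 134  67   7  19  24  24  24  24  24  24  15   6  22  21
   2  12  16  15  14]
240 [141 140 140 142 146 156 172 197 210 210 209 211 210 210 207 185 162 172
 177 169 166 171 176] [157 157 158 154 154 106  28  14  24  24  23  24  24  26  25  14   5  19
  20  14   9   9  10]
270 [169 168 168 164 168 172 178 183 200 210 210 211 210 210 205 173 165 180
 178 150 118 116 133] [160 162 158 160 159 153 112  36  14  26  26  25  24  26  22   6  80 147
 159 163 162 145 130]
290 [166 161 161 164 170 175 179 184 188 205 209 210 210 210 207 191 166 174
 181 169 134 111 115] [158 163 160 162 159 157 135  72   9  19  24  24  24  26  25  16  28 116
 154 158 167 159 140]
308 [160 154 158 165 171 176 180 184 187 200 209 211 209 211 211 205 171 112
  85  82  87  97 104] [161 161 160 159 160 159 153 114  41  14  23  25  24  25  24  25  18  14
 102 137 149 155 140]
```

View pics/crop1.png

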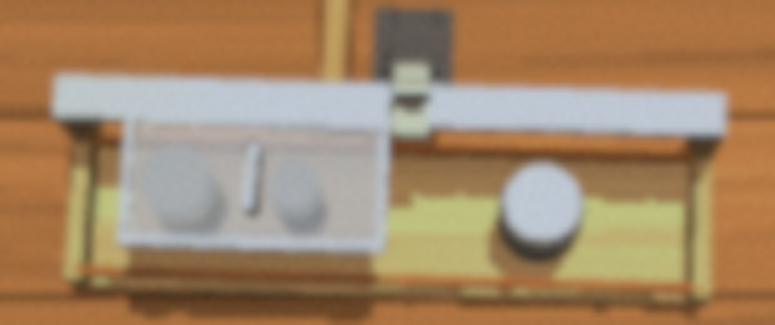

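The crop (×5, offset 170,135) shows the bar corners at (53,73), (727,92), (725,135) and (53,120). The lock tab top is near (411,93), the cover tab near (253,148–212), the can lid at (541,198), and the jar lids lie under the cover.

```bash
cat > m2.py <<'E'
from h import *
im=np.load("top.npy"); H,S,V=cv2.split(cv2.cvtColor(im,cv2.COLOR_BGR2HSV))
c=lambda x,y:(170+(x+.5)/5-.5,135+(y+.5)/5-.5)
P=[ray("top",*c(*p),111)[:2] for p in((53,73),(727,92),(725,135),(53,120))]
print("bar corners",np.round(P,1))
# back edge of bar: subpixel S crossing 70
E=[]
for u in list(range(186,232))+list(range(262,312)):
    s=S[140:158,u].astype(float); i=np.argmax(s<80); E.append(ray("top",u,140+i-1+(s[i-1]-80)/(s[i-1]-s[i]),111)[:2])
E=np.array(E); k=np.polyfit(E[:,1],E[:,0],1); print("edge slope",k)
yaw=-np.arctan(k[0]); ex=np.array([np.cos(yaw),np.sin(yaw)]); ey=np.array([-ex[1],ex[0]])
P=np.array(P)
yc=np.mean(P@ey); xb=np.mean(E@ex)
o=(xb-75)*ex+yc*ey
print("length",(P@ey),"xs",P@ex-xb+75,"yaw",yaw,"origin",o)
def w(x,y): return o+x*ex+y*ey
def rf(X): d=np.array(X[:2])-o; return np.round([d@ex,d@ey],1)
for nm,p,z in(("locktab",(411,93),144),("ctab",(253,148),143),("ctab2",(249,212),143),("can",(541,198),75),("wide",(180,178),98),("slim",(295,188),98+2),("plateF",(411,137),124),("plateB",(411,62),124)):
    X=ray("top",*c(*p),z); print(nm,np.round(X[:2],1),"rack",rf(X))
print("lock w",w(62,-15),"ctab w",w(0,90),"jar w",w(0,147),w(0,62))
m=((S>100)&(V>165)&(H<20)).astype(np.uint8)[210:290,160:260]
m=cv2.morphologyEx(m,cv2.MORPH_OPEN,np.ones((3,3)))
n,l,st,ct=cv2.connectedComponentsWithStats(m)
for i in range(1,n):
    if st[i,4]>100:
        q=ct[i]+[160,210]; print("mat",q,st[i],"diam",2*np.sqrt(st[i,4]/np.pi)*1328/368,ray("top",*q,4))
E
python3 m2.py
```

```text
bar corners [[ 678.4  251.3]
 [ 663.9 -212.9]
 [ 633.3 -210.6]
 [ 645.   250. ]]
edge slope [3.16898387e-02 6.71850126e+02]
length [ 272.65149868 -191.752166   -190.40007337  270.29152475] xs [73.61848776 73.76156941 43.14364244 40.20679232] yaw -0.03167923696460905 origin [597.48695055  21.28361004]
locktab [654.1   3.9] rack [ 57.1 -15.5]
ctab [616.6 109.1] rack [16.4 88.4]
ctab2 [573.  110.9] rack [-27.3  88.8]
can [597.6 -85.7] rack [   3.5 -106.9]
wide [607.  163.9] rack [  5.  142.9]
slim [599.3  84.5] rack [-0.2 63.3]
plateF [629.    4.4] rack [ 32.  -15.9]
plateB [681.8   4.4] rack [ 84.8 -14.2]
lock w [658.98073327   4.32735203] ctab w [600.33760501 111.23845299] jar w [602.1430195  168.20985352] [599.45073473  83.25250185]
mat [208.18413392 218.57787482] [   0    0  100   27 1374] diam 150.93803160989756 [450.03763861 164.27561138   4.        ]
mat [239.92828685 232.6812749 ] [ 72  14  17  18 251] diam 64.51224811748287 [399.00834847  49.24003853   4.        ]
mat [189.60865724 267.87014134] [   0   39   49   38 1132] diam 137.0025116517132 [276.384      225.40060725   4.        ]
mat [230.  288.5] [ 43  78  55   2 110] diam 42.70725501168395 [205.60673036  82.31526256   4.        ]
```

```bash
cat >> h.py <<'E'
o=np.array([593.8,21.3]); yaw=-0.0317
ex=np.array([np.cos(yaw),np.sin(yaw)]); ey=np.array([-ex[1],ex[0]])
def w(x,y,z): return np.array([*(o+x*ex+y*ey),z])
def rf(X): d=np.array(X[:2])-o; return np.round([d@ex,d@ey,X[2]],1)
def go(*T):
    s=state(); A=R.from_quat(s["tool_rot"]).as_matrix()
    ty=np.arctan2(A[1,0],A[0,0])
    print("t",s["clock"],"rack pos",rf(s["position"]),"yaw",ty,"turn",-(yaw-ty)/(np.pi/2),"F",np.round(s["contact_force"],1),"gw",s["gripper_width"])
    for t in T: print(np.round(A.T@(np.array(t)-s["position"])/400,3))
E
python3 - <<'E'
from h import *
im=np.load("top.npy"); H,S,V=cv2.split(cv2.cvtColor(im,cv2.COLOR_BGR2HSV))
m=((im[...,0]>71)&(H<20)&(S>125)&(V>150)).astype(np.uint8)
m=cv2.morphologyEx(m,cv2.MORPH_OPEN,np.ones((3,3)))[205:290,160:260]
n,l,st,ct=cv2.connectedComponentsWithStats(m)
for i in range(1,n):
    if st[i,4]>100:
        q=ct[i]+[160,205]; X=ray("top",*q,4); print("mat",q,st[i],"diam",2*np.sqrt(st[i,4]/np.pi)*1328/368,X,rf(X))
go(w(20,-15,200))
E
```

```text
mat [209.23702032 224.59593679] [ 38   8  24  24 443] diam 85.70520119840084 [428.31905027 159.9579369    4.        ] [-169.8  133.3    4. ]
mat [239.66197183 233.0657277 ] [ 72  20  16  17 213] diam 59.42854772557697 [397.64035936  50.1841301    4.        ] [-197.    22.7    4. ]
mat [190.9748954  266.54288703] [ 14  44  35  36 956] diam 125.902473327036 [280.93378907 220.74627763   4.        ] [-319.   189.4    4. ]
t 0.3 rack pos [-400.4  606.7  231. ] yaw -0.320798893502601 turn -0.18404607177334548 F [ 1.  -0.5 -0.3] gw 85.29698358949027
[1.451 1.19  0.078]
```

Request:
carry_out([
  [[0.11,0.09,0,-0.1,1],[0.22,0.18,0,-0.184,1],[0.33,0.27,0,-0.184,1],[0.44,0.36,0,-0.184,1],[0.55,0.45,0,-0.184,1],[0.66,0.54,0,-0.184,1],[0.77,0.63,0.02,-0.184,1],[0.8,0.65,0.03,-0.184,1]],
])

```text
clock: 1.3
position: [435.4, 290.3, 219.3]
tool_rot: [1.0, -0.017, -0.0, 0.0]
contact_force: [-0.3, 0.6, 1.0]
gripper_width: -0.1
finger_force: 0.0
```

```bash
python3 -c "
from h import *
go(w(20,-15,200))"
```

```text
t 1.3 rack pos [-166.8  263.8  219.3] yaw -0.034619122130836094 turn -0.0018583708664460438 F [-0.3  0.6  1. ] gw -0.059830527137864374
[0.469 0.696 0.048]
```

Request:
carry_out([
  [[0.08,0.12,0,0,1],[0.16,0.24,0,0,1],[0.24,0.36,0.01,0,1],[0.32,0.48,0.02,0,1],[0.4,0.6,0.04,0,1],[0.469,0.696,0.1,0,1],[0.469,0.696,0.12,0,1],[0.469,0.696,0.12,0,1]],
])

```text
clock: 2.3
position: [612.8, 8.8, 170.4]
tool_rot: [1.0, -0.016, -0.001, 0.0]
contact_force: [0.4, -0.4, 0.5]
gripper_width: -0.0
finger_force: 0.0
```

```bash
python3 -c "
from h import *
go(w(24,-15,150),w(24,-15,128),w(47,-15,128),w(92,-15,128))
cv2.imwrite('pics/top1.png',cv2.resize(read_camera('top')[120:210,160:325],None,fx=4,fy=4,interpolation=cv2.INTER_CUBIC))
cv2.imwrite('pics/sc1.png',cv2.resize(read_camera('scene')[150:280,170:380],None,fx=3.8,fy=3.8,interpolation=cv2.INTER_CUBIC))
"
```

```text
t 2.3 rack pos [ 19.3 -11.9 170.4] yaw -0.03226035557185244 turn -0.00035673343659760554 F [ 0.4 -0.4  0.5] gw -0.0022963207792733578
[0.012 0.008 0.051]
[0.012 0.008 0.106]
[0.069 0.008 0.106]
[0.182 0.008 0.106]
```

View pics/sc1.png

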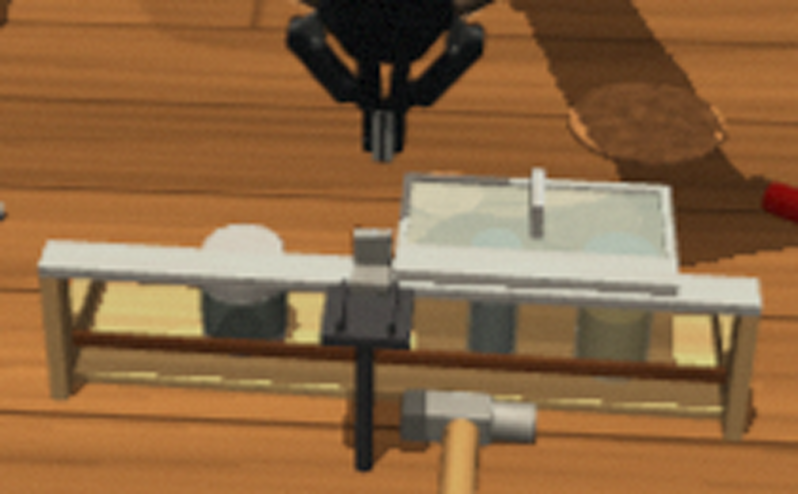

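The scene crop shows the closed fingers at (383,150), up in front of the lock tab at (373,235), with a clear path. The jars stand at (493,315) for the slim one and (612,325) for the wide one. I'll descend and push.

Request:
carry_out([
  [[0.012,0.008,0.06,0,1],[0.012,0.008,0.106,0,1],[0.05,0.008,0.106,0,1],[0.09,0.008,0.106,0,1],[0.12,0.008,0.106,0,1],[0.15,0.008,0.106,0,1],[0.17,0.008,0.106,0,1],[0.17,0.008,0.106,0,1]],
])

```text
clock: 3.4
position: [682.0, 3.1, 128.7]
tool_rot: [1.0, -0.016, 0.0, 0.0]
contact_force: [0.5, 0.5, 0.4]
gripper_width: -0.2
finger_force: 0.0
```

```bash
python3 -c "
from h import *
go(w(92,-15,128))
cv2.imwrite('pics/sc2.png',cv2.resize(read_camera('scene')[150:280,170:380],None,fx=3.8,fy=3.8,interpolation=cv2.INTER_CUBIC))
"
```

```text
t 3.4 rack pos [ 88.7 -15.4 128.7] yaw -0.03205477986311721 turn -0.00022585987569827937 F [0.5 0.5 0.4] gw -0.1689500720592046
[ 0.008 -0.001  0.002]
```

View pics/sc2.png

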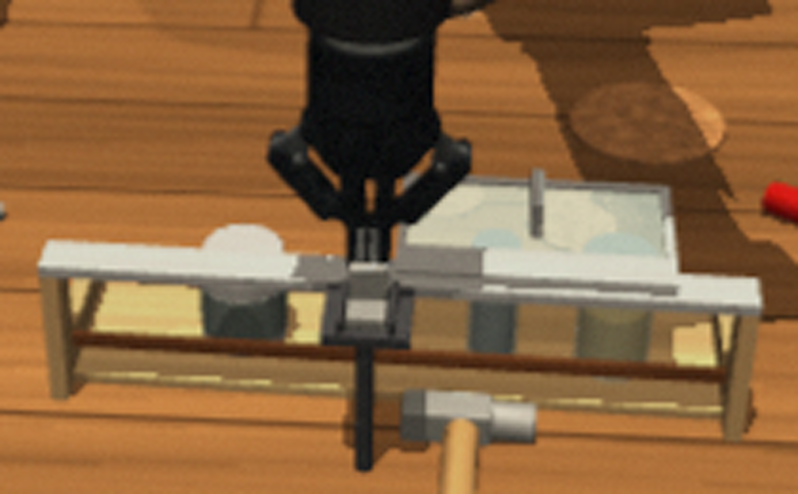

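The lock slide has moved back: its tab is now at (370,275) and the bolt plate shows behind it. I'll push on until the stop shows up as a force.

Request:
carry_out([
  [[0.008,0,0,0,1],[0.015,0,0,0,1],[0.02,0,0,0,1],[0.02,0,0,0,1]],
])

```text
clock: 3.95
position: [684.7, 2.9, 128.7]
tool_rot: [1.0, -0.016, -0.004, 0.0]
contact_force: [-16.3, 4.0, 10.4]
gripper_width: 0.0
finger_force: 8.4
```

The lock is at its stop: 16 N with the motion blocked. I'll back off and go to the cover tab.

Request:
carry_out([
  [[-0.05,0,0,0,1],[-0.06,0,-0.1,0,1],[-0.06,0,-0.14,0,1],[-0.06,0,-0.14,0,1]],
])

```text
clock: 4.45
position: [666.2, 4.0, 186.7]
tool_rot: [1.0, -0.016, 0.002, -0.0]
contact_force: [-0.0, 0.2, -0.5]
gripper_width: -0.2
finger_force: 0.0
```

```bash
python3 -c "
from h import *
go(w(-4,135,185),w(-4,135,128),w(-4,60,128))
"
```

```text
t 4.45 rack pos [ 72.9 -15.  186.7] yaw -0.031678514404612425 turn 1.3678154844819455e-05 F [-0.   0.2 -0.5] gw -0.2060760908256873
[-0.192 -0.375  0.004]
[-0.193 -0.375  0.147]
[-0.193 -0.187  0.146]
```

Request:
carry_out([
  [[-0.06,-0.12,0,0,1],[-0.12,-0.24,0,0,1],[-0.19,-0.34,0,0,1],[-0.193,-0.375,0.05,0,1],[-0.193,-0.375,0.147,0,1],[-0.193,-0.375,0.147,0,1],[-0.193,-0.33,0.147,0,1],[-0.193,-0.3,0.147,0,1]],
])

```text
clock: 5.45
position: [592.4, 125.3, 127.2]
tool_rot: [1.0, -0.016, 0.001, -0.0]
contact_force: [0.4, 3.1, -1.6]
gripper_width: -0.0
finger_force: 1.4
```

```bash
python3 -c "
from h import *
go(w(-4,-70,128),w(-4,-90,128))
cv2.imwrite('pics/sc3.png',cv2.resize(read_camera('scene')[130:280,170:380],None,fx=3.8,fy=3.8,interpolation=cv2.INTER_CUBIC))
"
```

```text
t 5.45 rack pos [ -4.7 103.9 127.2] yaw -0.03240637871241445 turn -0.00044969465510259516 F [ 0.4  3.1 -1.6] gw -0.04342300811127348
[ 0.002  0.435 -0.002]
[ 0.002  0.485 -0.002]
```

View pics/sc3.png

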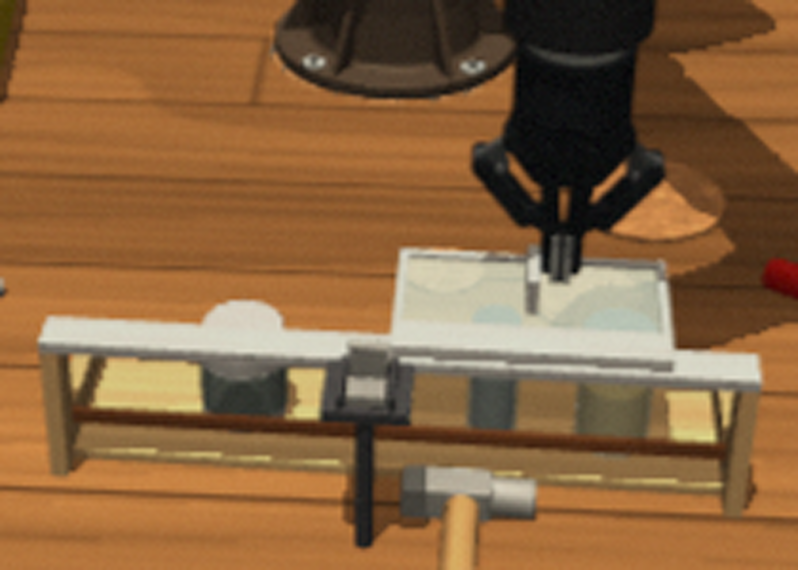

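The fingertips at (562,265) touch the +y face of the cover tab at (533,285), at 3 N. The lock is seen fully back. I'll slide the cover.

Request:
carry_out([
  [[0,0.04,0,0,1],[0,0.1,0,0,1],[0,0.16,0,0,1],[0,0.22,0,0,1],[0,0.28,0,0,1],[0,0.34,0,0,1],[0,0.4,0,0,1],[0,0.44,0,0,1]],
])

```text
clock: 6.5
position: [586.7, -51.2, 127.0]
tool_rot: [1.0, -0.016, 0.001, -0.0]
contact_force: [1.2, 3.1, 1.9]
gripper_width: 0.1
finger_force: 1.5
```

Request:
carry_out([
  [[0,0.02,0,0,1],[0,0.035,0,0,1],[0,0.05,0,0,1],[0,0.06,0,0,1],[0,0.06,0,0,1]],
])

```text
clock: 7.12
position: [585.8, -66.4, 126.2]
tool_rot: [1.0, -0.015, 0.001, -0.005]
contact_force: [-7.0, 39.2, 9.7]
gripper_width: 0.2
finger_force: 19.6
```

```bash
python3 -c "
from h import *
go(w(-4,-96,128))
"
```

```text
t 7.125 rack pos [ -5.3 -87.9 126.2] yaw -0.0308695387919496 turn 0.0005286880252291506 F [-7.  39.2  9.7] gw 0.2454599410583645
[ 0.003  0.02  -0.005]
```

The cover is at its stop (39 N, blocked). I'll retreat, rise, move towards the jar and look.

Request:
carry_out([
  [[0,-0.05,0,0,1],[0,-0.07,-0.1,0,1],[-0.12,-0.1,-0.2,0,1],[-0.26,-0.14,-0.22,0,1],[-0.36,-0.18,-0.24,0,1],[-0.36,-0.18,-0.24,0,1]],
])

```text
clock: 7.88
position: [441.5, 3.1, 223.0]
tool_rot: [1.0, -0.015, 0.001, -0.0]
contact_force: [0.7, 0.2, 0.5]
gripper_width: 0.1
finger_force: 0.0
```

```bash
python3 -c "
from h import *
go(w(0,145,200))
im=np.mean([read_camera('top').astype(float) for _ in range(3)],0).astype(np.uint8); np.save('top2.npy',im)
cv2.imwrite('pics/top4.png',cv2.resize(im[135:245,160:320],None,fx=5,fy=5,interpolation=cv2.INTER_CUBIC))
sc=np.mean([read_camera('scene').astype(float) for _ in range(3)],0).astype(np.uint8); np.save('sc2.npy',sc)
cv2.imwrite('pics/sc4.png',cv2.resize(sc[150:280,170:380],None,fx=3.8,fy=3.8,interpolation=cv2.INTER_CUBIC))
"
```

```text
t 7.875 rack pos [-151.6  -23.   223. ] yaw -0.029547115787432594 turn 0.0013705686573384213 F [0.7 0.2 0.5] gw 0.0633551038002784
[ 0.38  -0.419  0.058]
```

View pics/top4.png

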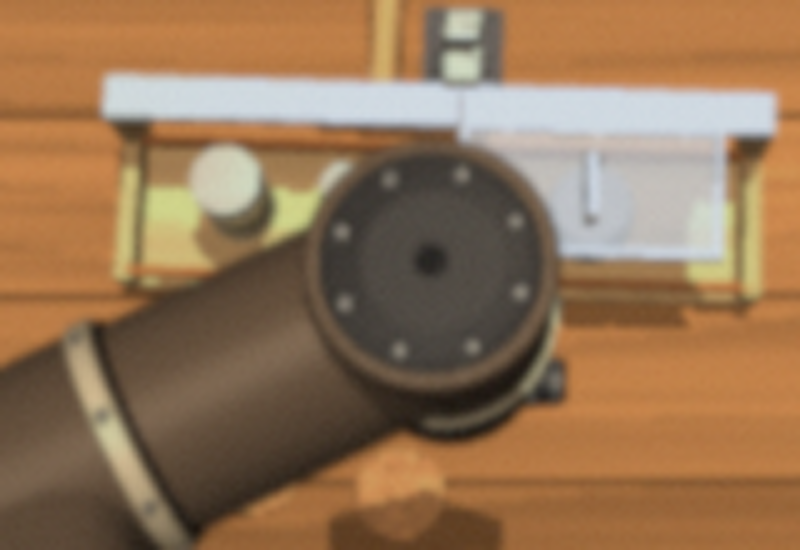

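View pics/sc4.png

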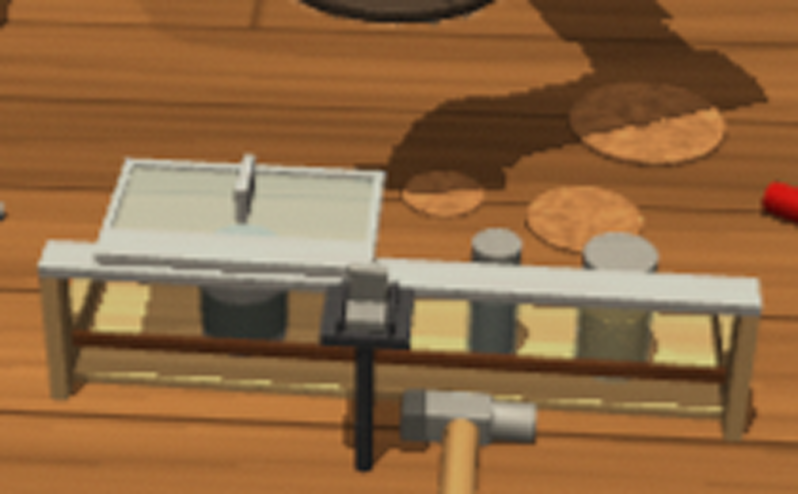

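The cover is open over the can and the lock is back. The wide jar's lid is at (226,182) in the top crop and (620,254) in the scene crop, where the slim lid is at (497,244). The middle mat is at (583,218) in the scene. I'll measure the lid in both views.

```bash
cat > m3.py <<'E'
from h import *
im=np.load("top2.npy"); H,S,V=cv2.split(cv2.cvtColor(im,cv2.COLOR_BGR2HSV))
m=((S<60)&(V>165)).astype(np.uint8); m[:163]=0; m[:,:192]=0; m[:,220:]=0
n,l,st,ct=cv2.connectedComponentsWithStats(m); i=1+np.argmax(st[1:,4])
cs,_=cv2.findContours((l==i).astype(np.uint8),0,1); c=cv2.minEnclosingCircle(cs[0]); e=cv2.fitEllipse(cs[0])
print("top",st[i],ct[i],c,e); 
for q in(ct[i],c[0]): X=ray("top",*q,98); print(X,rf(X),"diam est",2*np.sqrt(st[i,4]/np.pi)*1234/368)
# scene
sc=np.load("sc2.npy"); H,S,V=cv2.split(cv2.cvtColor(sc,cv2.COLOR_BGR2HSV))
m=((S<50)&(V>90)).astype(np.uint8); m[:208]=0;m[222:]=0; m[:,318:]=0;m[:,:350-30]=m[:,:320]
u=lambda x,y:(170+(x+.5)/3.8-.5,150+(y+.5)/3.8-.5)
X=ray("scene",*u(620,255),98); print("scene lid",X,rf(X))
for p in((583,253),(657,253)): X=ray("scene",*u(*p),98); print(X,rf(X))
X=ray("scene",*u(497,246),100); print("slim",X,rf(X))
X=ray("scene",*u(585,218),4); print("mat",X,rf(X))
E
python3 m3.py
```

```text
top [198 164  14  14 152] [204.51973684 170.46052632] ((204.5, 170.5), 7.106435298919678) ((204.5240936279297, 170.4523468017578), (12.53365421295166, 13.597271919250488), 48.74440383911133)
[606.12288049 167.63681086  98.        ] [  7.7 146.7  98. ] diam est 46.64919935578656
[605.983451   167.70103114  98.        ] [  7.5 146.7  98. ] diam est 46.64919935578656
scene lid [610.48609513 165.4931705   98.        ] [ 12.1 144.6  98. ]
[609.66609174 141.08367804  98.        ] [ 12.1 120.2  98. ]
[606.69057027 190.20831959  98.        ] [  7.5 169.2  98. ]
slim [607.87512931  83.95669937 100.        ] [ 12.1  63.1 100. ]
mat [428.94360291 158.1655567    4.        ] [-169.1  131.6    4. ]
```

```bash
python3 -c "
from h import *
go([606.5,166.5,180],[606.5,166.5,56])
"
```

```text
t 8.175 rack pos [-149.   -23.5  221.5] yaw -0.03248167791223216 turn -0.0004976316145500036 F [ 0.2 -0.4 -1.2] gw 0.07867455361993686
[ 0.393 -0.423  0.103]
[ 0.393 -0.423  0.413]
```

Request:
carry_out([
  [[0.08,-0.09,0,0,0.12],[0.16,-0.18,0.02,0,0.12],[0.25,-0.27,0.04,0,0.12],[0.33,-0.36,0.07,0,0.12],[0.393,-0.423,0.1,0,0.12],[0.393,-0.423,0.103,0,0.12],[0.393,-0.423,0.15,0,0.12],[0.393,-0.423,0.15,0,0.12]],
])

```text
clock: 9.18
position: [605.2, 165.8, 160.2]
tool_rot: [1.0, -0.016, -0.002, 0.001]
contact_force: [-0.1, 0.1, 0.8]
gripper_width: 75.2
finger_force: 0.0
```

```bash
python3 -c "
from h import *
go([606.5,166.5,56])
sc=np.mean([read_camera('scene').astype(float) for _ in range(2)],0).astype(np.uint8)
cv2.imwrite('pics/sc5.png',cv2.resize(sc[130:270,260:400],None,fx=4,fy=4,interpolation=cv2.INTER_CUBIC))
"
```

```text
t 9.175 rack pos [  6.9 144.8 160.2] yaw -0.03279438338075244 turn -0.000696706098737483 F [-0.1  0.1  0.8] gw 75.17873882904975
[ 0.004 -0.002  0.261]
```

View pics/sc5.png

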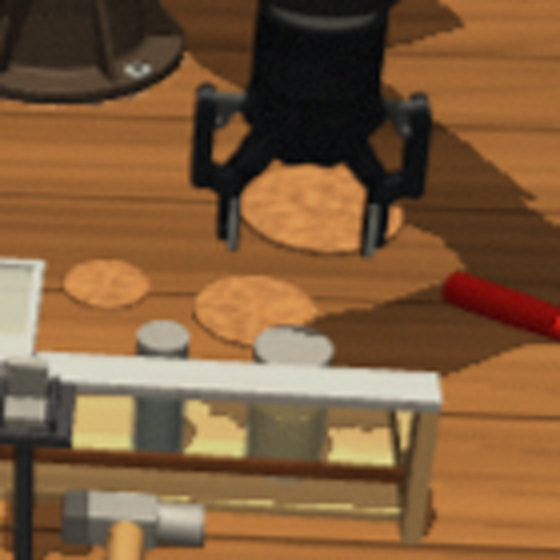

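The open fingers at (230,245) and (372,250) straddle the jar lid at (293,345). The outer knuckles (195–430) would pass close to the slim jar, so I'll narrow the opening a little before descending.

Request:
carry_out([
  [[0.004,-0.003,0.04,0,0.2],[0.004,-0.003,0.08,0,0.2],[0.004,-0.003,0.12,0,0.2],[0.004,-0.003,0.15,0,0.2],[0.004,-0.003,0.18,0,0.2]],
])

```text
clock: 9.9
position: [607.8, 168.1, 89.1]
tool_rot: [1.0, -0.016, -0.0, 0.0]
contact_force: [0.8, 1.0, -0.3]
gripper_width: 68.3
finger_force: 0.0
```

Request:
carry_out([
  [[0,0,0.03,0,0.2],[0,0,0.055,0,0.2],[0,0,0.075,0,0.2],[0,0,0.075,0,0.2]],
])

```text
clock: 10.4
position: [607.6, 167.9, 59.4]
tool_rot: [1.0, -0.016, -0.0, 0.0]
contact_force: [-1.0, 0.8, 0.1]
gripper_width: 68.5
finger_force: 0.0
```

No contact on the way down. Closing now.

Request:
carry_out([
  [[0,0,0,0,0.35],[0,0,0,0,0.45],[0,0,0,0,1],[0,0,0,0,1],[0,0,0,0,1],[0,0,0,0,1]],
])

```text
clock: 11.15
position: [608.5, 168.3, 61.1]
tool_rot: [1.0, -0.016, 0.001, -0.0]
contact_force: [-1.5, -1.7, 5.9]
gripper_width: 49.6
finger_force: 63.1
```

Request:
carry_out([
  [[0,0,-0.02,0,1],[0,0,-0.05,0,1],[0,0,-0.1,0,1],[0,0,-0.15,0,1],[0,0,-0.2,0,1],[0,0,-0.2,0,1]],
])

```text
clock: 11.9
position: [608.8, 168.7, 142.2]
tool_rot: [1.0, -0.016, 0.002, -0.001]
contact_force: [-0.2, 1.4, -2.6]
gripper_width: 49.3
finger_force: 62.6
```

```bash
python3 -c "
from h import *
go([428.5,159.5,140],[428.5,159.5,70])
sc=np.mean([read_camera('scene').astype(float) for _ in range(2)],0).astype(np.uint8)
cv2.imwrite('pics/sc6.png',cv2.resize(sc[110:260,240:400],None,fx=4,fy=4,interpolation=cv2.INTER_CUBIC))
"
```

```text
t 11.9 rack pos [ 10.3 147.8 142.2] yaw -0.031582904232994945 turn 7.454548053596502e-05 F [-0.2  1.4 -2.6] gw 49.32320332422065
[-0.45   0.037  0.004]
[-0.45   0.038  0.179]
```

View pics/sc6.png

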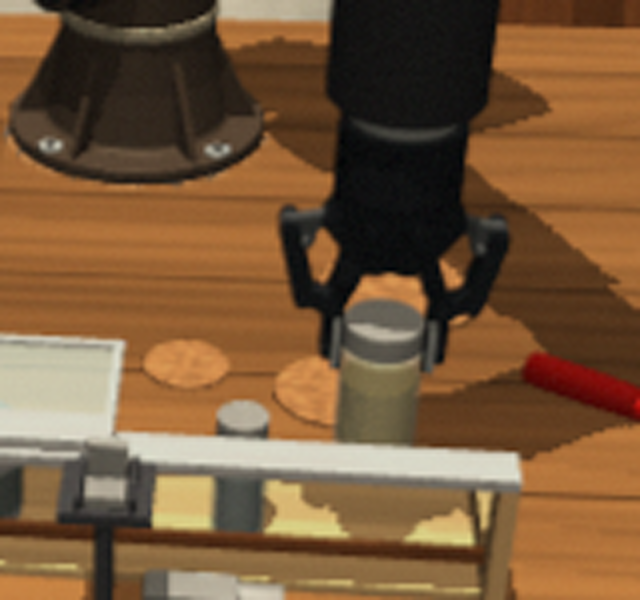

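The jar is held upright at (380,370), clear of the rack, and nothing else has moved. I'll carry it to above the mat.

Request:
carry_out([
  [[-0.04,0.005,0,0,1],[-0.11,0.01,0,0,1],[-0.19,0.015,0,0,1],[-0.27,0.02,0,0,1],[-0.35,0.03,0,0,1],[-0.41,0.036,0,0,1],[-0.447,0.036,0,0,1],[-0.447,0.036,0,0,1]],
])

```text
clock: 13.0
position: [427.8, 159.3, 140.1]
tool_rot: [1.0, -0.015, -0.0, -0.0]
contact_force: [1.3, 0.5, -0.8]
gripper_width: 49.5
finger_force: 62.6
```

Request:
carry_out([
  [[0,0,0.04,0,1],[0,0,0.08,0,1],[0,0,0.12,0,1],[0,0,0.15,0,1],[0,0,0.17,0,1],[0,0,0.18,0,1],[0,0,0.18,0,1]],
])

```text
clock: 13.88
position: [428.8, 159.5, 68.1]
tool_rot: [1.0, -0.016, -0.0, 0.0]
contact_force: [0.8, 1.1, -1.7]
gripper_width: 50.0
finger_force: 62.6
```

```bash
python3 -c "
from h import *
go([429.5,159.5,57])
sc=np.mean([read_camera('scene').astype(float) for _ in range(2)],0).astype(np.uint8)
cv2.imwrite('pics/sc7.png',cv2.resize(sc[110:240,250:390],None,fx=4,fy=4,interpolation=cv2.INTER_CUBIC))
"
```

```text
t 13.875 rack pos [-169.3  132.9   68.1] yaw -0.031667167304512606 turn 2.0901943127398483e-05 F [ 0.8  1.1 -1.7] gw 50.00229077992016
[ 0.002 -0.     0.028]
```

The picture budget is used up, so I'll lower by feel in small steps and watch the force.

Request:
carry_out([
  [[0,0,0.01,0,1],[0,0,0.018,0,1],[0,0,0.022,0,1],[0,0,0.022,0,1]],
])

```text
clock: 14.48
position: [428.6, 159.3, 59.2]
tool_rot: [1.0, -0.016, -0.0, 0.0]
contact_force: [0.2, 0.1, -2.7]
gripper_width: 49.7
finger_force: 62.6
```

Request:
carry_out([
  [[0,0,0.003,0,1],[0,0,0.005,0,1],[0,0,0.005,0,1]],
])

```text
clock: 14.85
position: [428.7, 159.4, 57.3]
tool_rot: [1.0, -0.016, -0.0, 0.0]
contact_force: [0.2, -0.7, -2.7]
gripper_width: 49.6
finger_force: 62.6
```

Request:
carry_out([
  [[0,0,0.003,0,1],[0,0,0.005,0,1],[0,0,0.005,0,1]],
])

```text
clock: 15.22
position: [429.0, 159.5, 57.0]
tool_rot: [1.0, -0.015, 0.001, -0.0]
contact_force: [-8.1, -1.6, 23.2]
gripper_width: 49.7
finger_force: 65.1
```

The jar touched down at 57 mm, as predicted. I'll relieve the press a little and let go.

Request:
carry_out([
  [[0,0,-0.003,0,1],[0,0,-0.003,0,1]],
])

```text
clock: 15.48
position: [429.0, 159.6, 57.1]
tool_rot: [1.0, -0.016, 0.0, -0.0]
contact_force: [-3.6, -0.7, 7.3]
gripper_width: 49.7
finger_force: 63.6
```

Request:
carry_out([
  [[0,0,0,0,0.4],[0,0,0,0,0.34],[0,0,0,0,0.28],[0,0,0,0,0.2],[0,0,0,0,0.1],[0,0,0,0,0.1]],
])

```text
clock: 16.23
position: [428.7, 159.4, 56.5]
tool_rot: [1.0, -0.016, -0.0, 0.0]
contact_force: [0.3, -0.0, 0.4]
gripper_width: 76.8
finger_force: 0.0
```

Request:
carry_out([
  [[0,0,-0.03,0,0.1],[0,0,-0.08,0,0.1],[0,0,-0.16,0,0.1],[0,0,-0.26,0,0.1],[0,-0.1,-0.4,0,0.1],[-0.05,-0.25,-0.5,0,0.1],[-0.05,-0.4,-0.5,0,0.1],[-0.05,-0.5,-0.5,0,0.1]],
])

```text
clock: 17.23
position: [414.8, 362.2, 259.1]
tool_rot: [1.0, -0.016, 0.001, -0.002]
contact_force: [1.5, 0.2, -0.0]
gripper_width: 76.9
finger_force: 0.0
```

```bash
cat > m4.py <<'E'
from h import *
go([429,159,300])
im=np.mean([read_camera("top").astype(float) for _ in range(3)],0).astype(np.uint8)
sc=np.mean([read_camera("scene").astype(float) for _ in range(3)],0).astype(np.uint8)
for n,I,z in(("top",im,94),("scene",sc,94)):
    S,V=cv2.split(cv2.cvtColor(I,cv2.COLOR_BGR2HSV))[1:]
    u,v=map(int,proj(n,[428.5,159.5,z])); a,b=v-14,u-16
    for thr in(60,80):
        m=((S<thr)&(V>110)).astype(np.uint8)[a:v+15,b:u+17]
        k,l,st,ct=cv2.connectedComponentsWithStats(m)
        for i in range(1,k):
            if st[i,4]>30: q=ct[i]+[b,a]; print(n,thr,(u,v),q,st[i],ray(n,*q,z))
E
python3 m4.py
```

```text
t 17.225 rack pos [-189.7  335.1  259.1] yaw -0.03100677918605779 turn 0.00044131807677235925 F [ 1.5  0.2 -0. ] gw 76.8855277154266
[ 0.051  0.506 -0.104]
top 60 (205, 222) [206.47058824 222.97058824] [ 11   8  15  15 170] [425.82867598 156.94702341  94.        ]
top 80 (205, 222) [206.20430108 222.88709677] [ 10   8  16  15 186] [426.11181569 157.84811235  94.        ]
scene 60 (326, 180) [325.44736842 181.31578947] [  8  11  16   9 114] [432.04175803 157.0296738   94.        ]
scene 80 (326, 180) [325.12 181.04] [  7  11  17   9 125] [430.5853658  156.18564457  94.        ]
```

```bash
python3 -c "
from plant import *
print(finish_job())"
```

```text
the job is handed in; nothing more can be done
None
```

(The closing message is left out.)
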